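Hang the packed column on the hook scale

ROBOT

A 6-joint arm with a two-finger parallel gripper is mounted at the origin on the work surface. World frame = base frame: x ahead of the robot, y to its left, z up, the work surface at z = 0. Lengths are in m, angles in rad, forces in N, time in s.
With the tool pointing down it reaches from about 0.275 to 0.975 m from the base axis. Payload 8.4 kg.
Tool frame: the origin (TCP) lies midway between the tips of the shut fingers; the grasp point (between the pads) lies 19 mm behind it; z points along the fingers, y is the direction in which the jaws open and shut (so a half turn about z gives the same grasp; the last joint's range is limited). The gripper opens to 92 mm and grips with 3 to 60 N. Pads are 20 mm wide; open, the fingers measure 128 mm over their backs; the gripper's body (75 mm by 189 mm) begins 69 mm behind the grasp point.
Start: joints at [1.269, 0.353, 1.633, -0, 1.155, -0.002], TCP at [0.185, 0.597, 0.215] pointing down, gripper open.
Joint ranges: [-2.63, 2.63], [-0.92, 2.1], [0.06, 2.66], [-1.3, 4.44], [0, 2.69], [-3.02, 3.02]. Speed limits (rad/s): [2.22, 2.22, 2.79, 3.14, 3.14, 3.14].

INTERFACE

Orientations are given as a unit quaternion [w, x, y, z].
In Python, from workcell import r gives the robot as it stands.
- The arm moves only by the tool send_rows, never from a script. Its argument "steps" is a list of rows, each an object of numbers: "dx", "dy", "dz": the shift along the tool's x, y, z in mm; "roll": the turn about the tool's z in degrees; "jaw": the closure, from 0 (fully open) to 1 (shut). In form: [{"dx": .., "dy": .., "dz": .., "roll": .., "jaw": ..}, ...]. A call has 1 to 20 rows; each row shifts and turns the commanded pose from where the row before left it, along the tool's axes as they then stand; what a row does not reach is not made up. A row lasts 1/10 s, in which the tool goes at most 50 mm and 8.59 degrees, less where a joint would pass 70% of its speed; a pose out of reach is approached as far as the arm can. A call is refused whole if a number of a shift passes 50 or a number of a turn 8.59, either way. A call with a gripper value outside its range is refused whole. The fingers move at their own pace and stop on an object; the grip force is fixed at half the most. Time passes only in rows, so rows that do not move let the fingers close. It gives the time, the measured TCP pose, the force and the opening at its end, in the units of the state.
- r.observe(): the state, without advancing time (a new reading comes with each control period).
- r.snapshot(name): name is "side" or "top" or "wrist"; returns (picture, depth): 420x560x3 uint8, red, green, blue; 420x560 float32, m along the optical axis (not along the pixel's ray), 0 where there is no reading.
- r.get_calibration(name): a dict with "intrinsics" (3x3 intrinsics, pixels), "dist_coeffs" ([k1, k2, p1, p2, k3] as OpenCV has them; the pictures are not rectified), "world_from_camera" (4x4, takes a point from camera to world coordinates); the wrist camera has in their place "hand_eye" (4x4, takes a point from camera to tool coordinates, whose origin is the TCP and whose axes are the flange's). Camera axes: x right, y down, z forward; pixel columns grow to the right and rows downward; lengths in m; the calibration is good to about 2 mm. A picture is of the moment at which its call begins: read the wrist's pose just before it. get_calibration takes no time and is no camera call.
- r.sign_off(): hands the job in, once; it reports no verdict.
The state is a dict: "clock": time; "joint_pos": joint angles; "qd": joint speeds; "joint_efforts": joint torques, N m; "ee_pos": TCP position; "ee_rot": TCP orientation; "contact_force": force on the tool from outside, world axes, zero at the start; "ft_torque": the same for the moment, N m; "gripper_width": finger opening in m.
Only numpy, scipy, OpenCV 4.12 (cv2) and the standard library are available. Lean on these libraries where they do the work, as an engineer would, in place of code of your own. Each camera call takes 0.05 s, during which the arm holds its last target. There are 200 camera calls.

TASK

Weigh the longer of the two packed chromatography columns: pick it up by the black grip block on top, hang it by its wire loop on the hook of the sprung scale, and lower it gently until the hook carries it. Let go but keep the hand around the grip for a good two seconds while the hook settles, then lift the hand clear and leave the column hanging still. Do not shift the shorter column from where it stands.

Things in the scene. Friction and masses are not known exactly. Their poses are not given: they have to be found in the camera images.
- long_column: Longer packed column, upright, 193 mm tall: black foot cap (diameter 52), white tube (40), brown-red top cap (52), steel wire loop, black grip block. Origin: underside of the loop's peak, 160 mm above the foot; z up. Loop in its y-z plane, seen through along x; window 37 wide, 52 high down from the origin to the cap. Block 16 (x) by 28 (y) by 28 high, centre 19 above origin. About 0.26-0.4 kg.
- short_column: Shorter packed column, a bystander that stays: same caps, loop and block, but 153 mm tall, origin (under the loop's peak) 120 mm above its foot. On both columns the wire is 7 mm thick; the arch slopes from the peak down to the loop's upright sides, 16 mm lower. A half turn about z changes nothing.
- hook_seat (a point): Hook's seat: middle of the top of its trough, 235 mm above the bench unloaded, sinks with the hook. z up; -x: the way the 8 mm hook bar points. Trough flat to 17 mm either way; free tip at -x, 30 mm off, rises 14 mm. At +x the bar steps up 16 mm and runs to the white housing (front 90 mm from the seat, 70 wide, top 40 above it). Pass the loop over the tip along +x, then lower.
- hook (a joint): How far the sprung hook is pulled down, in m: 0 unloaded, 0.045 at its lower stop. 130 N/m (the long column pulls it down 19 to 31 mm), damped: settles in about a second.
Things that resemble listed ones, but are neither listed nor needed, are in the scene too. What is shaped like the long_column but green or yellow is not meant.

How it is judged:
On the way:
1. the long column hangs in the hook's trough and the hook has come to rest under it, let go, with the hand still around the grip block (distance between long_column and hook_seat below 0.02 m and value of joint hook above 0.012 m and velocity of joint hook between -0.01 and 0.01 m/s and distance between the grasp point and long_column below 0.08 m and contact force between the fingers and long_column below 1 N), for 0.6 s.
At the end, for the whole second after the job is handed in: The long column hangs on the hook by its loop, peak within 20 mm of the seat, within 17 degrees of upright, hook pulled down over 12 mm, at rest (hook under 10 mm/s, column under 30 mm/s); grasp point over 100 mm from the loop's peak; short column within 30 mm of its start (distance between long_column and hook_seat below 0.02 m and value of joint hook above 0.012 m and velocity of joint hook between -0.01 and 0.01 m/s and angle between long_column's own z axis and vertical below 0.3 rad and linear speed of long_column below 0.03 m/s and distance of short_column from where it was at the start of the episode below 0.03 m and distance between the grasp point and long_column above 0.1 m); the robot touches nothing.
It fails at once if the column is dropped on the hook (hook moving down faster than 0.3 m/s) (velocity of joint hook above 0.3 m/s).
It fails at once if the short column is shifted by more than 30 mm (distance of short_column from where it was at the start of the episode above 0.03 m).
It also fails if it takes over 50 s, if anything falls off the work surface, if the arm or the gripper's body presses on something with over 40 N, if the wrist force passes 120 N, or if a joint passes its speed limit or range.

## Working session

There is one attempt and no reset: what is moved stays moved. The work goes in short steps, Python scripts to look and compute and a tool call to move; the robot and the scene stay as the last step left them, time stands still between calls to the robot, and variables do not carry over. Pictures are saved under pics/ and viewed, about 8 in all and at most 12, crops included, and the job is handed in when it is done.

Besides the shell and the picture viewer there is one more tool, called after "Emit:" as name(argument=value, ...), one argument or row to a line, values as JSON. send_rows: Moves the arm, as the interface text tells. Its arguments: {"type":"object","properties":{"steps":{"type":"array","items":{"type":"object","properties":{"dx":{"type":"number"},"dy":{"type":"number"},"dz":{"type":"number"},"roll":{"type":"number"},"jaw":{"type":"number"}}}}},"required":["steps"]}

```bash
mkdir -p pics
cat > h.py <<'E'
import numpy as np,cv2
from scipy.spatial.transform import Rotation as R
from workcell import r
def cloud(name):
    o=r.observe(); im,d=r.snapshot(name); c=r.get_calibration(name)
    K=np.array(c["intrinsics"]);D=np.array(c["dist_coeffs"])
    h,w=d.shape; u,v=np.meshgrid(np.arange(w),np.arange(h))
    p=cv2.undistortPoints(np.stack([u,v],-1).reshape(-1,1,2).astype(np.float64),K,D).reshape(h,w,2)
    P=np.dstack([p[...,0]*d,p[...,1]*d,d])
    if name=="wrist":
        T=np.eye(4);q=o["ee_rot"];T[:3,:3]=R.from_quat([q[1],q[2],q[3],q[0]]).as_matrix();T[:3,3]=o["ee_pos"];T=T@np.array(c["hand_eye"])
    else: T=np.array(c["world_from_camera"])
    W=P@T[:3,:3].T+T[:3,3]; W[d==0]=np.nan
    return im,d,W,K,D,T
def save(n,im): cv2.imwrite(f"pics/{n}.png",im[...,::-1])
E
python3 - <<'E'
from h import *
print(r.observe())
a=[]
for n in("side","top"):
    im,d,W,K,D,T=cloud(n); np.savez(f"{n}.npz",im=im,W=W,d=d); a.append(im); print(n,T.round(3).tolist(),K.round(1).tolist(),(d==0).mean()); save(n+"0",im)
E
```

```text
{'clock': 0.0, 'joint_pos': array([ 1.26860056e+00,  3.53651435e-01,  1.63408877e+00, -1.09889834e-06,
        1.15518214e+00, -2.39544297e-03]), 'qd': array([-0.00177508, -0.00029223, -0.00073783,  0.00010728, -0.00245088,
        0.00033074]), 'joint_efforts': array([ 1.18387692e-03, -5.93852806e+01, -3.34217048e+01,  6.97674276e-02,
        2.35767727e-02, -3.77845254e-05]), 'ee_pos': array([0.18444   , 0.59667857, 0.21388104]), 'ee_rot': array([-1.00365862e-04,  1.49339160e-01,  9.88785808e-01, -6.57229563e-04]), 'contact_force': array([-0.84739382, -0.44505857,  0.54946319]), 'ft_torque': array([ 0.03298108,  0.06610906, -0.01626241]), 'gripper_width': 0.09184511417895866}
side [[0.709, -0.546, 0.446, 0.069], [-0.705, -0.558, 0.436, -0.565], [0.011, -0.624, -0.781, 1.047], [0.0, 0.0, 0.0, 1.0]] [[455.3, 0.0, 276.4], [0.0, 455.3, 206.0], [0.0, 0.0, 1.0]] 0.00413265306122449
top [[-0.024, -0.998, 0.059, 0.487], [-1.0, 0.025, 0.011, -0.096], [-0.012, -0.059, -0.998, 1.264], [0.0, 0.0, 0.0, 1.0]] [[528.8, 0.0, 274.7], [0.0, 528.8, 213.0], [0.0, 0.0, 1.0]] 0.003903061224489796
```

View pics/side0.png

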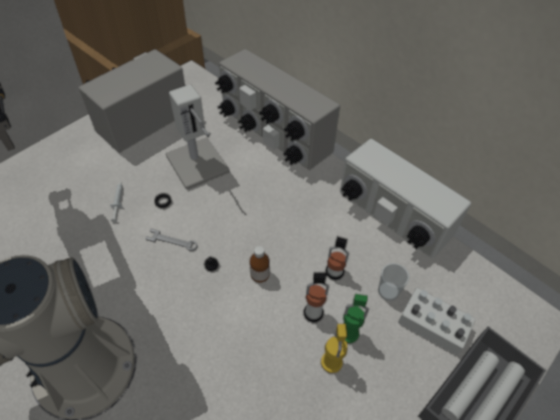

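View pics/top0.png

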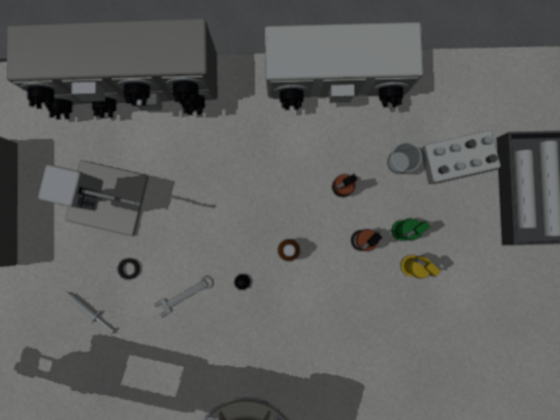

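Side view: scale (white housing) at about (187,97); red columns at (337,258) and (316,296); green and yellow lookalikes at (354,315) and (333,350). In the top view the red ones are at (345,185) and (366,239), and the scale is at (60,185) with its hook bar to (140,200). Next I'll measure them.

Run:
```python
from h import *
for n,boxes in (("top",[(325,165,375,205),(345,220,395,258)]),("side",[(320,230,355,285),(300,268,332,325)])):
    z=np.load(n+".npz");im,W=z["im"],z["W"]
    hsv=cv2.cvtColor(im,cv2.COLOR_RGB2HSV)
    for b in boxes:
        s=np.s_[b[1]:b[3],b[0]:b[2]];w=W[s].reshape(-1,3);hv=hsv[s].reshape(-1,3);zz=w[:,2]
        print(n,b,"zmax pct",np.nanpercentile(zz,[90,95,97,99,100]).round(3))
        dark=(hv[:,2]<45)&(zz>.115)
        t=w[dark]; print(" dark n",len(t),t.mean(0).round(4),np.percentile(t[:,2],[5,50,95]).round(3))
        top=t[t[:,2]>np.percentile(t[:,2],90)-.006]
        if len(top)>4:
            rc=cv2.minAreaRect((top[:,:2]*1000).astype(np.float32));print(" top",len(top),top.mean(0).round(4),rc)
        red=((hv[:,0]<12)|(hv[:,0]>170))&(hv[:,1]>110)&(zz>.05); q=w[red]; print(" red",len(q),q.mean(0).round(4),np.percentile(q[:,2],[5,50,95]).round(3))
for n,b in (("top",(30,160,220,240)),("side",(160,75,235,190))):
    z=np.load(n+".npz");im,W=z["im"],z["W"]
    s=np.s_[b[1]:b[3],b[0]:b[2]];w=W[s].reshape(-1,3)
    print(n)
    for lo,hi in ((.02,.1),(.1,.2),(.2,.226),(.226,.24),(.24,.262),(.262,.3)):
        q=w[(w[:,2]>lo)&(w[:,2]<hi)]
        if len(q)>3: print(lo,hi,len(q),q.min(0).round(3),q.max(0).round(3),cv2.minAreaRect((q[:,:2]*1000).astype(np.float32)))
A=cv2.resize(np.load("side.npz")["im"][70:190,155:255],None,fx=4,fy=4,interpolation=cv2.INTER_CUBIC)
B=cv2.resize(np.load("top.npz")["im"][160:240,30:230],None,fx=3.5,fy=3.5,interpolation=cv2.INTER_CUBIC)
C=np.zeros((600,800,3),np.uint8);C[:480,:400]=A;C[:,400:][:,:]=0
C[480:600,:]=0
save("crop1",cv2.convertScaleAbs(A,alpha=1.5)) ; save("crop2",cv2.convertScaleAbs(B,alpha=1.5))
```

```text
top (325, 165, 375, 205) zmax pct [0.07  0.148 0.153 0.155 0.158]
 dark n 107 [ 0.6188 -0.2431  0.1517] [0.137 0.153 0.157]
 top 87 [ 0.6197 -0.2435  0.1538] ((620.0447387695312, -244.0380096435547), (15.149024963378906, 27.218332290649414), 24.87227439880371)
 red 245 [ 0.6158 -0.2399  0.0765] [0.058 0.068 0.152]
top (345, 220, 395, 258) zmax pct [0.111 0.19  0.192 0.195 0.198]
 dark n 125 [ 0.4931 -0.2844  0.1879] [0.156 0.192 0.196]
 top 99 [ 0.4928 -0.285   0.1931] ((492.6217041015625, -284.83758544921875), (14.553832054138184, 26.896404266357422), 42.92185592651367)
 red 241 [ 0.4956 -0.2782  0.1136] [0.1   0.108 0.179]
side (320, 230, 355, 285) zmax pct [0.136 0.153 0.18  0.193 0.195]
 dark n 122 [ 0.566  -0.2661  0.1609] [0.131 0.152 0.194]
 top 34 [ 0.4924 -0.2933  0.1912] ((493.5722351074219, -293.12847900390625), (15.014643669128418, 13.086583137512207), 39.94233322143555)
 red 226 [ 0.6126 -0.2494  0.0647] [0.054 0.066 0.07 ]
side (300, 268, 332, 325) zmax pct [0.15  0.187 0.191 0.193 0.196]
 dark n 100 [ 0.4866 -0.2896  0.1858] [0.172 0.189 0.194]
 top 60 [ 0.4883 -0.289 
[... 1317 characters left out ...]
804688, 398.16693115234375), (297.7912902832031, 235.4435272216797), 71.51361846923828)
0.2 0.226 190 [0.567 0.196 0.2  ] [0.634 0.36  0.226] ((600.9231567382812, 279.55078125), (65.57852935791016, 163.5186309814453), 2.7641656398773193)
0.226 0.24 145 [0.567 0.178 0.226] [0.634 0.362 0.24 ] ((600.3276977539062, 269.7062683105469), (66.79988861083984, 183.8080291748047), 0.3404932916164398)
0.24 0.262 262 [0.565 0.172 0.24 ] [0.635 0.363 0.262] ((599.58740234375, 267.7945861816406), (69.97145080566406, 190.42845153808594), 0.2539427578449249)
0.262 0.3 468 [0.567 0.279 0.262] [0.646 0.363 0.279] ((606.6473388671875, 322.74560546875), (76.42485809326172, 69.85700225830078), 76.43474578857422)
```

View pics/crop1.png

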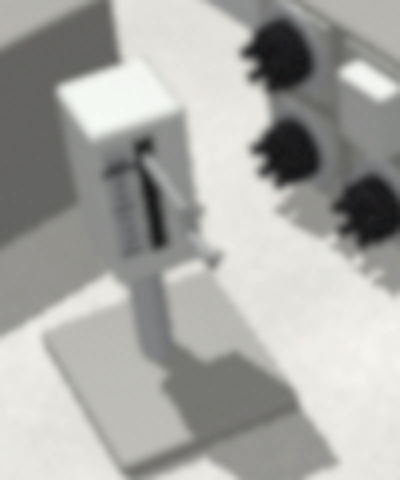

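View pics/crop2.png

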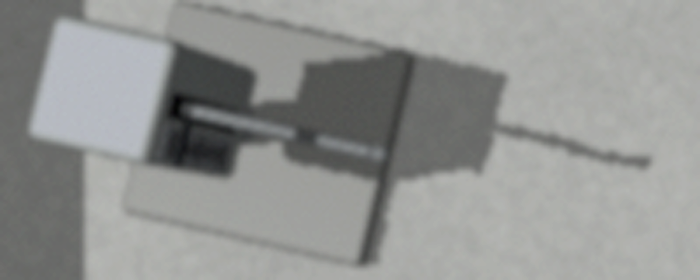

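Crops: bar comes out of the slot in the housing, tip at about (375,152) in the top crop. The long column is the one at about (0.49,-0.287), with its block top at 0.193. Next: fit the bar axis and check what stands nearby and along the path.

```bash
cat >> h.py <<'E'
def rel(target,o=None):
    o=o or r.observe();q=o["ee_rot"];M=R.from_quat([q[1],q[2],q[3],q[0]]).as_matrix()
    return ((np.array(target)-o["ee_pos"])@M*1000).round(1), np.degrees(np.arctan2(M[1,1],M[0,1])).round(2)
E
python3 - <<'E'
from h import *
for n in("top","side"):
    W=np.load(n+".npz")["W"].reshape(-1,3)
    print(n)
    m=(abs(W[:,0]-.585)<.04)&(W[:,1]>.16)&(W[:,1]<.277)&(W[:,2]>.215)&(W[:,2]<.27)
    q=W[m];vx,vy,cx,cy=cv2.fitLine((q[:,:2]*1000).astype(np.float32),cv2.DIST_HUBER,0,.01,.01).ravel()
    print("bar",len(q),np.degrees(np.arctan2(vy,vx)),cx,cy); 
    u=np.array([vx,vy]);t=(q[:,:2]*1000-[cx,cy])@u
    for a in np.arange(-70,70,10):
        k=(t>=a)&(t<a+10)
        if k.any(): print(a,np.median(q[k],0).round(4),k.sum())
    # tall stuff near pick
    for lab,c,rad,zmin in(("nearpick",(.49,-.287),.13,.05),):
        k=(np.hypot(W[:,0]-c[0],W[:,1]-c[1])<rad)&(W[:,2]>.12);P=W[k]
        g=np.round(P[:,:2]/.02).astype(int)
        for cell in np.unique(g,axis=0):
            s=(g==cell).all(1)
            if s.sum()>5: print(cell*.02,P[s,2].max().round(3),end="; ")
    print()
    k=(W[:,0]>.35)&(W[:,0]<.66)&(W[:,1]>-.22)&(W[:,1]<.15)&(W[:,2]>.03)
    print("path",k.sum(),W[k].min(0),W[k].max(0)) if k.any() else 0
E
```

```text
top
bar 221 75.29869 584.1782 227.66144
-60 [0.5713 0.1772 0.2481] 9
-50 [0.5716 0.1814 0.2473] 15
-40 [0.5751 0.1934 0.2345] 17
-30 [0.5788 0.2029 0.2352] 21
-20 [0.5808 0.2131 0.235 ] 21
-10 [0.5827 0.2227 0.2443] 31
0 [0.5861 0.2324 0.2508] 21
10 [0.5884 0.242  0.2509] 21
20 [0.5906 0.2523 0.2505] 23
30 [0.593  0.2616 0.2507] 18
40 [0.595  0.2707 0.2504] 23
50 [0.5992 0.2766 0.2502] 1
[ 0.42 -0.4 ] 0.197; [ 0.44 -0.4 ] 0.198; [ 0.44 -0.38] 0.194; [ 0.48 -0.28] 0.198; [ 0.48 -0.26] 0.153; [ 0.5  -0.38] 0.198; [ 0.5  -0.36] 0.183; [ 0.5 -0.3] 0.197; [ 0.5  -0.28] 0.197; [ 0.52 -0.4 ] 0.197; [ 0.52 -0.38] 0.199; [ 0.52 -0.36] 0.192; [ 0.62 -0.24] 0.155; 
path 470 [ 0.39510695 -0.21992686  0.03003144] [0.62401376 0.00653366 0.12818078]
side
bar 101 73.51056 581.2687 222.4646
-60 [0.5681 0.1734 0.2465] 2
-50 [0.5688 0.178  0.2432] 11
-40 [0.5691 0.1864 0.2324] 4
-30 [0.5729 0.1963 0.2326] 9
-20 [0.5772 0.2078 0.2318] 9
-10 [0.5795 0.2194 0.2351] 15
0 [0.5828 0.2255 0.246 ] 14
10 [0.5855 0.2359 0.2488] 7
20 [0.5889 0.2464 0.2487] 8
30 [0.5914 0.2557 0.2494] 10
40 [0.5935 0.2699 0.2496] 5
50 [0.5964 0.2739 0.2495] 7
[ 0.42 -0.4 ] 0.193; [ 0.44 -0.4 ] 0.195; [ 0.48 -0.3 ] 0.195; [ 0.48 -0.28] 0.196; [ 0.5 -0.4] 0.193; [ 0.5  -0.38] 0.196; [ 0.5  -0.36] 0.191; [ 0.5 -0.3] 0.195; [ 0.5  -0.28] 0.196; [ 0.52 -0.4 ] 0.193; [ 0.52 -0.38] 0.195; [ 0.6  -0.24] 0.153; [ 0.62 -0.26] 0.154; [ 0.62 -0.24] 0.155; 
path 545 [ 0.3910926  -0.13934979  0.03008023] [0.4983279  0.00834966 0.12403819]
```

Emit:
send_rows(
  steps=[
    {"dz":-10,"roll":8},
    {"dz":-15,"roll":8},
    {"dz":-20,"roll":8},
    {"dz":-20,"roll":8},
    {"dz":-20,"roll":8},
    {"dz":-20,"roll":8},
    {"dz":-15,"roll":8},
    {"dz":-10,"roll":8},
    {"roll":8},
    {"roll":8},
    {"roll":8},
    {"roll":8},
    {"roll":8},
    {"roll":8},
    {"roll":4},
  ],
)

```text
validation failed for argument at $.st...
```

Emit:
send_rows(
  steps=[
    {"dx":0,"dy":0,"dz":-10,"roll":8,"jaw":0},
    {"dx":0,"dy":0,"dz":-15,"roll":8,"jaw":0},
    {"dx":0,"dy":0,"dz":-20,"roll":8,"jaw":0},
    {"dx":0,"dy":0,"dz":-20,"roll":8,"jaw":0},
    {"dx":0,"dy":0,"dz":-20,"roll":8,"jaw":0},
    {"dx":0,"dy":0,"dz":-20,"roll":8,"jaw":0},
    {"dx":0,"dy":0,"dz":-15,"roll":8,"jaw":0},
    {"dx":0,"dy":0,"dz":-10,"roll":8,"jaw":0},
    {"dx":0,"dy":0,"dz":0,"roll":8,"jaw":0},
    {"dx":0,"dy":0,"dz":0,"roll":8,"jaw":0},
    {"dx":0,"dy":0,"dz":0,"roll":8,"jaw":0},
    {"dx":0,"dy":0,"dz":0,"roll":8,"jaw":0},
    {"dx":0,"dy":0,"dz":0,"roll":8,"jaw":0},
    {"dx":0,"dy":0,"dz":0,"roll":8,"jaw":0},
    {"dx":0,"dy":0,"dz":0,"roll":4,"jaw":0},
  ],
)

```text
clock: 1.6
ee_pos: [0.1845, 0.5969, 0.3441]
ee_rot: [0.0, 0.919, 0.395, -0.0]
contact_force: [0.2, -0.2, -0.3]
gripper_width: 0.0917
```

Run:
```python
from h import *
print(r.get_calibration("wrist")["hand_eye"]); print(rel([.49,-.287,.34]))
```

```text
[[-4.97586275e-05 -9.58385284e-01 -2.85477922e-01  8.00454612e-02]
 [ 9.99999842e-01  1.11991873e-04 -5.50270161e-04  5.87663282e-04]
 [ 5.59342032e-04 -2.85477905e-01  9.58385128e-01 -1.69391921e-01]
 [ 0.00000000e+00  0.00000000e+00  0.00000000e+00  1.00000000e+00]]
(array([-431.1,  829.9,    4.8]), np.float64(-43.48))
```

Emit:
send_rows(
  steps=[
    {"dx":-9,"dy":18,"dz":0,"roll":0,"jaw":0},
    {"dx":-18,"dy":36,"dz":0,"roll":0,"jaw":0},
    {"dx":-18,"dy":36,"dz":0,"roll":0,"jaw":0},
    {"dx":-18,"dy":36,"dz":0,"roll":0,"jaw":0},
    {"dx":-18,"dy":36,"dz":0,"roll":0,"jaw":0},
    {"dx":-18,"dy":36,"dz":0,"roll":0,"jaw":0},
    {"dx":-18,"dy":36,"dz":0,"roll":0,"jaw":0},
    {"dx":-18,"dy":36,"dz":0,"roll":0,"jaw":0},
    {"dx":-18,"dy":36,"dz":0,"roll":0,"jaw":0},
    {"dx":-18,"dy":36,"dz":0,"roll":0,"jaw":0},
    {"dx":-18,"dy":36,"dz":0,"roll":0,"jaw":0},
    {"dx":-18,"dy":36,"dz":0,"roll":0,"jaw":0},
    {"dx":-18,"dy":36,"dz":0,"roll":0,"jaw":0},
    {"dx":-18,"dy":36,"dz":0,"roll":0,"jaw":0},
    {"dx":-18,"dy":36,"dz":0,"roll":0,"jaw":0},
    {"dx":-18,"dy":36,"dz":0,"roll":0,"jaw":0},
    {"dx":-18,"dy":36,"dz":0,"roll":0,"jaw":0},
    {"dx":-18,"dy":36,"dz":0,"roll":0,"jaw":0},
    {"dx":-18,"dy":36,"dz":0,"roll":0,"jaw":0},
    {"dx":-18,"dy":36,"dz":0,"roll":0,"jaw":0},
  ],
)

```text
clock: 3.6
ee_pos: [0.4564, -0.1409, 0.3444]
ee_rot: [-0.0, 0.918, 0.397, -0.0]
contact_force: [0.9, 0.4, -0.1]
gripper_width: 0.0917
```

Emit:
send_rows(
  steps=[
    {"dx":-18,"dy":32,"dz":0,"roll":0,"jaw":0.4},
    {"dx":-18,"dy":32,"dz":0,"roll":0,"jaw":0.4},
    {"dx":-18,"dy":32,"dz":0,"roll":0,"jaw":0.4},
    {"dx":-16,"dy":20,"dz":0,"roll":0,"jaw":0.4},
    {"dx":-10,"dy":12,"dz":0,"roll":0,"jaw":0.4},
    {"dx":0,"dy":0,"dz":0,"roll":0,"jaw":0.4},
    {"dx":0,"dy":0,"dz":0,"roll":0,"jaw":0.4},
    {"dx":0,"dy":0,"dz":0,"roll":0,"jaw":0.4},
    {"dx":0,"dy":0,"dz":0,"roll":0,"jaw":0.4},
  ],
)

```text
clock: 4.5
ee_pos: [0.4949, -0.284, 0.3449]
ee_rot: [0.0, 0.917, 0.398, 0.0]
contact_force: [1.3, 0.6, -0.7]
gripper_width: 0.055
```

Run:
```python
from h import *
print(r.observe()["ee_pos"],r.observe()["gripper_width"])
im,d,W,K,D,T=cloud("wrist");np.savez("w1.npz",im=im,W=W,d=d);save("w1",im)
hsv=cv2.cvtColor(im,cv2.COLOR_RGB2HSV);w=W.reshape(-1,3)
m=(hsv[...,2].ravel()<60)&(np.hypot(w[:,0]-.49,w[:,1]+.287)<.05)&(w[:,2]>.15)&(w[:,2]<.21)
t=w[m];print(m.sum(),np.percentile(t[:,2],[5,50,95]))
t=t[t[:,2]>np.percentile(t[:,2],95)-.006];print(len(t),t.mean(0),cv2.minAreaRect((t[:,:2]*1000).astype(np.float32)))
```

```text
[ 0.49492054 -0.28402505  0.34488854] 0.05502342205402124
366 [0.17410228 0.19196781 0.19333637]
290 [ 0.49191427 -0.2849925   0.19215186] ((491.6767578125, -285.3740234375), (14.012561798095703, 25.275867462158203), 44.130531311035156)
```

View pics/w1.png

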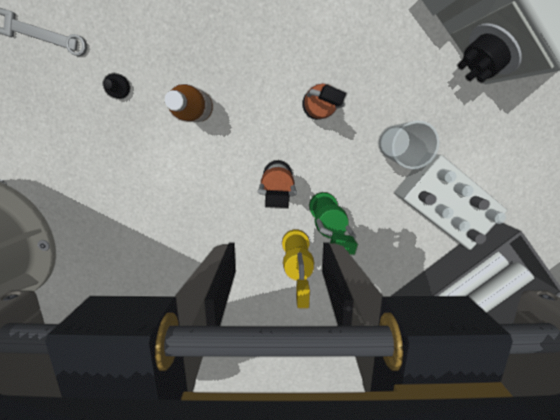

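Wrist view: the long column's block is at (277,199) with its long side along the jaw axis. The green one's block is at (343,241), outside the half-closed fingers. Descending.

Emit:
send_rows(
  steps=[
    {"dx":-2,"dy":-1,"dz":10,"roll":1,"jaw":0.4},
    {"dx":-1.4,"dy":-0.5,"dz":20,"roll":1,"jaw":0.4},
    {"dx":0,"dy":0,"dz":25,"roll":0,"jaw":0.4},
    {"dx":0,"dy":0,"dz":25,"roll":0,"jaw":0.4},
    {"dx":0,"dy":0,"dz":25,"roll":0,"jaw":0.4},
    {"dx":0,"dy":0,"dz":20,"roll":0,"jaw":0.4},
    {"dx":0,"dy":0,"dz":10,"roll":0,"jaw":0.4},
    {"dx":0,"dy":0,"dz":0,"roll":0,"jaw":0.4},
    {"dx":0,"dy":0,"dz":0,"roll":0,"jaw":0.4},
  ],
)

```text
clock: 5.45
ee_pos: [0.4918, -0.2866, 0.2101]
ee_rot: [0.0, 0.924, 0.381, 0.0]
contact_force: [0.7, -0.2, 0.1]
gripper_width: 0.0553
```

Run:
```python
from h import *
print(rel([.4915,-.2855,.161]))
im,d,W,K,D,T=cloud("wrist");save("w2",im)
hsv=cv2.cvtColor(im,cv2.COLOR_RGB2HSV);w=W.reshape(-1,3)
m=(hsv[...,2].ravel()<70)&(np.hypot(w[:,0]-.491,w[:,1]+.286)<.024)&(w[:,2]>.187)&(w[:,2]<.198)
t=w[m];print(len(t),t.mean(0),cv2.minAreaRect((t[:,:2]*1000).astype(np.float32)))
print(rel([*cv2.minAreaRect((t[:,:2]).astype(np.float32))[0],.161]))
```

```text
(array([ 0.6, -1. , 49.1]), np.float64(-45.19))
839 [ 0.49204336 -0.28486417  0.19188052] ((491.58349609375, -285.4410705566406), (15.190502166748047, 26.919246673583984), 43.56974792480469)
(array([ 0.6, -1.4, 49.6]), np.float64(-45.18))
```

View pics/w2.png

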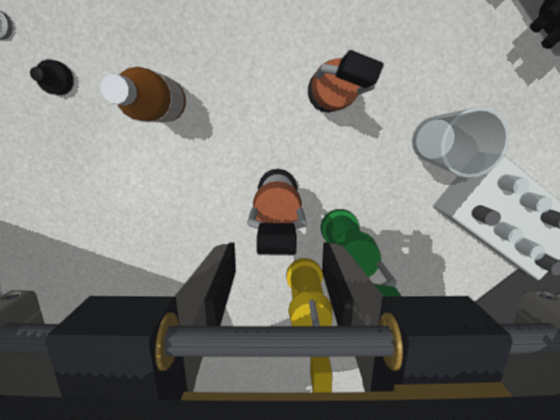

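The block at (277,238) is centred between the fingers. Down and grip.

Emit:
send_rows(
  steps=[
    {"dx":0.6,"dy":-1.2,"dz":15,"roll":1,"jaw":0.4},
    {"dx":0,"dy":0,"dz":15,"roll":0,"jaw":0.4},
    {"dx":0,"dy":0,"dz":12,"roll":0,"jaw":0.4},
    {"dx":0,"dy":0,"dz":7,"roll":0,"jaw":0.4},
    {"dx":0,"dy":0,"dz":0,"roll":0,"jaw":0.4},
    {"dx":0,"dy":0,"dz":0,"roll":0,"jaw":0.5},
    {"dx":0,"dy":0,"dz":0,"roll":0,"jaw":0.6},
    {"dx":0,"dy":0,"dz":0,"roll":0,"jaw":0.7},
    {"dx":0,"dy":0,"dz":0,"roll":0,"jaw":1},
    {"dx":0,"dy":0,"dz":0,"roll":0,"jaw":1},
    {"dx":0,"dy":0,"dz":0,"roll":0,"jaw":1},
    {"dx":0,"dy":0,"dz":0,"roll":0,"jaw":1},
  ],
)

```text
clock: 6.7
ee_pos: [0.4913, -0.2854, 0.161]
ee_rot: [0.0, 0.928, 0.373, 0.0]
contact_force: [-0.8, 1.0, 5.1]
gripper_width: 0.028
```

Emit:
send_rows(
  steps=[
    {"dx":0,"dy":0,"dz":-3,"roll":0,"jaw":1},
    {"dx":0,"dy":0,"dz":-6,"roll":0,"jaw":1},
    {"dx":0,"dy":0,"dz":-9,"roll":0,"jaw":1},
    {"dx":0,"dy":0,"dz":-12,"roll":0,"jaw":1},
    {"dx":0,"dy":0,"dz":-15,"roll":0,"jaw":1},
    {"dx":0,"dy":0,"dz":-15,"roll":0,"jaw":1},
    {"dx":0,"dy":0,"dz":-15,"roll":0,"jaw":1},
    {"dx":0,"dy":0,"dz":-15,"roll":0,"jaw":1},
    {"dx":0,"dy":0,"dz":-15,"roll":0,"jaw":1},
    {"dx":0,"dy":0,"dz":-15,"roll":0,"jaw":1},
    {"dx":0,"dy":0,"dz":-15,"roll":0,"jaw":1},
    {"dx":0,"dy":0,"dz":-10,"roll":0,"jaw":1},
    {"dx":0,"dy":0,"dz":-6,"roll":0,"jaw":1},
    {"dx":0,"dy":0,"dz":-4,"roll":0,"jaw":1},
    {"dx":0,"dy":0,"dz":0,"roll":-3,"jaw":1},
    {"dx":0,"dy":0,"dz":0,"roll":-6,"jaw":1},
    {"dx":0,"dy":0,"dz":0,"roll":-7,"jaw":1},
    {"dx":0,"dy":0,"dz":0,"roll":-7,"jaw":1},
    {"dx":0,"dy":0,"dz":0,"roll":-5,"jaw":1},
    {"dx":0,"dy":0,"dz":0,"roll":-3,"jaw":1},
  ],
)

```text
clock: 8.7
ee_pos: [0.4908, -0.2851, 0.315]
ee_rot: [-0.001, 0.793, 0.609, -0.0]
contact_force: [0.5, 0.7, -3.3]
gripper_width: 0.0278
```

Run:
```python
from h import *
o=r.observe();print(o["ee_pos"],o["contact_force"],o["gripper_width"])
u=np.array([-np.cos(np.radians(75.2)),-np.sin(np.radians(75.2))])
s=np.array([.577,.2015])
print(u,rel([*(s+.085*u),.316]))
```

```text
[ 0.4907826  -0.28507314  0.31499084] [ 0.50650193  0.73721891 -3.34498105] 0.02783364105755578
[-0.25544576 -0.96682339] (array([407.3, -42.2,  -0.8]), np.float64(-14.98))
```

Emit:
send_rows(
  steps=[
    {"dx":4,"dy":-0.4,"dz":0,"roll":0,"jaw":1},
    {"dx":8,"dy":-0.8,"dz":0,"roll":0,"jaw":1},
    {"dx":12,"dy":-1.2,"dz":0,"roll":0,"jaw":1},
    {"dx":16,"dy":-1.6,"dz":0,"roll":0,"jaw":1},
    {"dx":20,"dy":-2,"dz":0,"roll":0,"jaw":1},
    {"dx":24,"dy":-2.5,"dz":0,"roll":0,"jaw":1},
    {"dx":30,"dy":-3.1,"dz":0,"roll":0,"jaw":1},
    {"dx":30,"dy":-3.1,"dz":0,"roll":0,"jaw":1},
    {"dx":30,"dy":-3.1,"dz":0,"roll":0,"jaw":1},
    {"dx":30,"dy":-3.1,"dz":0,"roll":0,"jaw":1},
    {"dx":30,"dy":-3.1,"dz":0,"roll":0,"jaw":1},
    {"dx":30,"dy":-3.1,"dz":0,"roll":0,"jaw":1},
    {"dx":30,"dy":-3.1,"dz":0,"roll":0,"jaw":1},
    {"dx":30,"dy":-3.1,"dz":0,"roll":0,"jaw":1},
    {"dx":24,"dy":-2.5,"dz":0,"roll":0,"jaw":1},
    {"dx":20,"dy":-2,"dz":0,"roll":0,"jaw":1},
    {"dx":16,"dy":-1.6,"dz":0,"roll":0,"jaw":1},
    {"dx":12,"dy":-1.2,"dz":0,"roll":0,"jaw":1},
    {"dx":8,"dy":-0.8,"dz":0,"roll":0,"jaw":1},
    {"dx":4,"dy":-0.4,"dz":0,"roll":0,"jaw":1},
  ],
)

```text
clock: 10.7
ee_pos: [0.5575, 0.12, 0.3155]
ee_rot: [-0.0, 0.794, 0.608, -0.0]
contact_force: [-0.3, 0.2, -2.2]
gripper_width: 0.0276
```

Emit:
send_rows(
  steps=[
    {"dx":0,"dy":0,"dz":0,"roll":0,"jaw":1},
    {"dx":0,"dy":0,"dz":0,"roll":0,"jaw":1},
    {"dx":0,"dy":0,"dz":0,"roll":0,"jaw":1},
  ],
)

```text
clock: 11.0
ee_pos: [0.5576, 0.1188, 0.3156]
ee_rot: [0.0, 0.795, 0.607, -0.0]
contact_force: [0.1, 0.8, -2.4]
gripper_width: 0.0276
```

Run:
```python
from h import *
o=r.observe();print(o["ee_pos"],o["contact_force"],o["gripper_width"],rel(o["ee_pos"]))
im,d,W,K,D,T=cloud("wrist");save("w3",im)
q=W.reshape(-1,3)
q=q[(abs(q[:,0]-.585)<.04)&(q[:,1]>.16)&(q[:,1]<.277)&(q[:,2]>.215)&(q[:,2]<.262)]
print(len(q))
vx,vy,cx,cy=cv2.fitLine((q[:,:2]*1000).astype(np.float32),cv2.DIST_HUBER,0,.01,.01).ravel()
print("bar",np.degrees(np.arctan2(vy,vx)),cx,cy)
for y in np.arange(.165,.277,.008):
    k=abs(q[:,1]-y)<.004
    if k.any():print(np.median(q[k],0).round(4),k.sum())
im,d,W,K,D,T=cloud("side");save("s2",cv2.resize(im[60:200,130:300],None,fx=4,fy=4,interpolation=cv2.INTER_CUBIC))
w=W.reshape(-1,3)
hsv=cv2.cvtColor(im,cv2.COLOR_RGB2HSV).reshape(-1,3)
near=np.hypot(w[:,0]-o["ee_pos"][0],w[:,1]-o["ee_pos"][1])<.06
red=((hsv[:,0]<12)|(hsv[:,0]>170))&(hsv[:,1]>100)&near;wh=near&(hsv[:,1]<60)&(w[:,2]<.25)&(w[:,2]>.16)
for m in(red,wh):
    t=w[m]
    if len(t): print(len(t),t.mean(0).round(4),np.percentile(t[:,2],[2,50,98]).round(3))
```

```text
[0.5575503  0.11880352 0.31559928] [ 0.11979982  0.79677986 -2.44559802] 0.027636505032768956 (array([0., 0., 0.]), np.float64(-15.22))
1587
bar 75.53702 584.3407 229.78041
[0.5718 0.1759 0.2464] 25
[0.5721 0.181  0.2464] 123
[0.5739 0.1888 0.2343] 102
[0.5759 0.197  0.2336] 94
[0.5779 0.2051 0.2336] 97
[0.5798 0.213  0.2335] 108
[0.5823 0.2215 0.2398] 137
[0.5841 0.229  0.2495] 132
[0.5863 0.237  0.2496] 133
[0.5885 0.245  0.2495] 137
[0.5899 0.253  0.2495] 136
[0.5922 0.261  0.2496] 144
[0.5942 0.2689 0.2497] 142
[0.596  0.2751 0.2495] 77
234 [0.552  0.1096 0.2576] [0.246 0.26  0.263]
390 [0.5475 0.105  0.1956] [0.162 0.194 0.243]
```

View pics/w3.png

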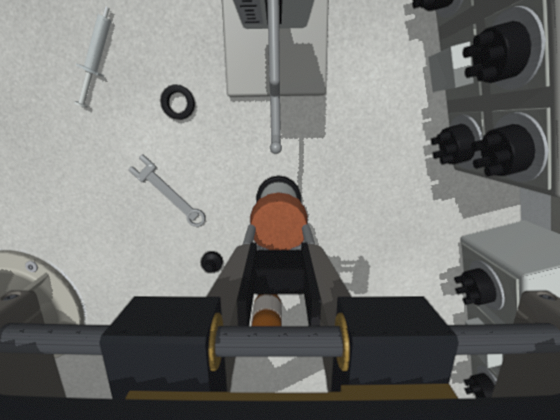

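View pics/s2.png

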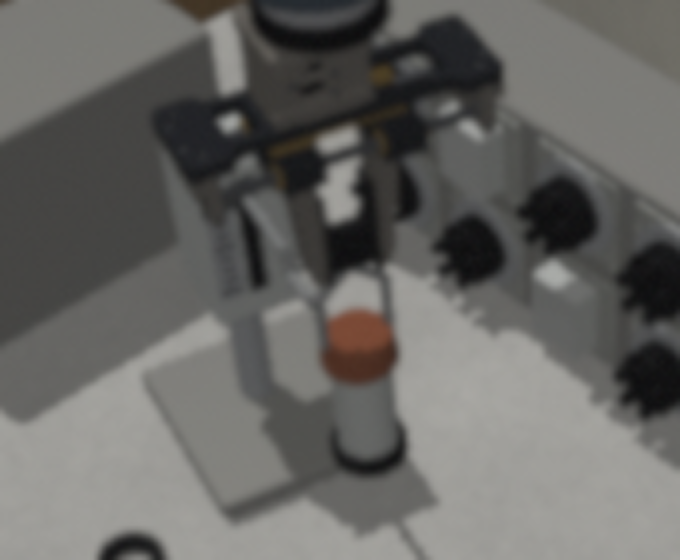

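Wrist view: hook tip at (276,148), the column's cap at (279,219), so they are nearly in line. In the side crop the column hangs upright in the grip. Lowering to insertion height, then feeding along the bar.

Emit:
send_rows(
  steps=[
    {"dx":0,"dy":-0.5,"dz":3,"roll":-0.3,"jaw":1},
    {"dx":0,"dy":-0.5,"dz":6,"roll":-0.3,"jaw":1},
    {"dx":0,"dy":-0.5,"dz":8,"roll":0,"jaw":1},
    {"dx":0,"dy":-0.5,"dz":8,"roll":0,"jaw":1},
    {"dx":0,"dy":-0.5,"dz":8,"roll":0,"jaw":1},
    {"dx":0,"dy":-0.4,"dz":8,"roll":0,"jaw":1},
    {"dx":0,"dy":0,"dz":6,"roll":0,"jaw":1},
    {"dx":0,"dy":0,"dz":3.5,"roll":0,"jaw":1},
    {"dx":0,"dy":0,"dz":0,"roll":0,"jaw":1},
    {"dx":0,"dy":0,"dz":0,"roll":0,"jaw":1},
  ],
)

```text
clock: 12.1
ee_pos: [0.5549, 0.1202, 0.2653]
ee_rot: [0.0, 0.791, 0.612, 0.0]
contact_force: [-0.1, -0.4, -2.9]
gripper_width: 0.028
```

Run:
```python
from h import *
o=r.observe();print(o["ee_pos"],rel([.577,.2015,.265]))
im,d,W,K,D,T=cloud("wrist");w=W.reshape(-1,3)
hsv=cv2.cvtColor(im,cv2.COLOR_RGB2HSV).reshape(-1,3)
near=np.hypot(w[:,0]-o["ee_pos"][0],w[:,1]-o["ee_pos"][1])<.05
t=w[((hsv[:,0]<12)|(hsv[:,0]>170))&(hsv[:,1]>100)&near]
print("cap",len(t),np.percentile(t[:,2],[5,50,95]).round(4),t[:,2].max(), "edge",[rel(t[i])[0] for i in (((t-o["ee_pos"])@[.262,.965,0]).argmax(),)], np.ptp((t-o["ee_pos"])@[.965,-.262,0]),((t-o["ee_pos"])@[.965,-.262,0]).min())
q=w[(abs(w[:,0]-.575)<.015)&(w[:,1]>.16)&(w[:,1]<.215)&(w[:,2]>.215)&(w[:,2]<.262)]
print([rel(p)[0] for p in (q.min(0),np.median(q,0))], len(q), [rel(np.median(q[abs(q[:,1]-y)<.004],0))[0] for y in(.18,.19,.2,.21)])
save("w4",im)
```

```text
[0.55492795 0.12022288 0.2652791 ] (array([84.2,  0.9,  0.3]), np.float64(-14.58))
cap 2569 [0.1981 0.2113 0.2126] 0.27196554369360293 edge [array([24.5, -0.5, 70.5])] 0.04718272227035679 -0.024087834461632394
[array([55.3, -2.5, 35.9]), array([77.1,  0.8, 31.1])] 812 [array([62.2,  1. , 18.8]), array([72.3,  0.9, 31.2]), array([82.6,  0.6, 31.8]), array([92.9,  0.6, 31.9])]
```

View pics/w4.png

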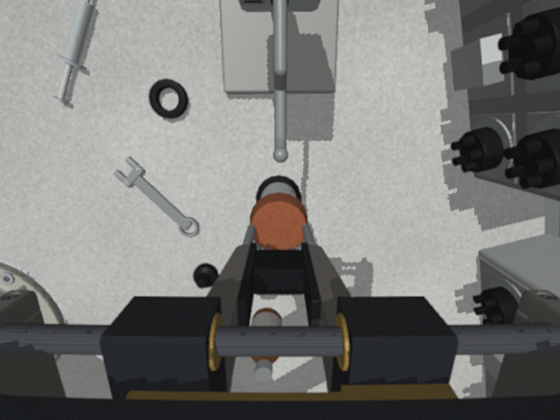

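Tip at (281,155), cap at (279,222). The tip is 55 mm ahead in x, +1 mm in y and inside the window height. Inserting.

Emit:
send_rows(
  steps=[
    {"dx":2,"dy":0.5,"dz":0,"roll":0,"jaw":1},
    {"dx":4,"dy":0.4,"dz":0,"roll":0,"jaw":1},
    {"dx":6,"dy":0,"dz":0,"roll":0,"jaw":1},
    {"dx":6,"dy":0,"dz":0,"roll":0,"jaw":1},
    {"dx":6,"dy":0,"dz":0,"roll":0,"jaw":1},
    {"dx":6,"dy":0,"dz":0,"roll":0,"jaw":1},
    {"dx":6,"dy":0,"dz":0,"roll":0,"jaw":1},
    {"dx":6,"dy":0,"dz":0,"roll":0,"jaw":1},
    {"dx":6,"dy":0,"dz":0,"roll":0,"jaw":1},
    {"dx":6,"dy":0,"dz":0,"roll":0,"jaw":1},
    {"dx":6,"dy":0,"dz":0,"roll":0,"jaw":1},
    {"dx":6,"dy":0,"dz":0,"roll":0,"jaw":1},
    {"dx":6,"dy":0,"dz":0,"roll":0,"jaw":1},
    {"dx":6,"dy":0,"dz":0,"roll":0,"jaw":1},
    {"dx":4,"dy":0,"dz":0,"roll":0,"jaw":1},
    {"dx":2,"dy":0,"dz":0,"roll":0,"jaw":1},
    {"dx":0,"dy":0,"dz":0,"roll":0,"jaw":1},
    {"dx":0,"dy":0,"dz":0,"roll":0,"jaw":1},
  ],
)

```text
clock: 13.95
ee_pos: [0.5767, 0.2011, 0.2651]
ee_rot: [0.0, 0.791, 0.612, -0.0]
contact_force: [0.2, 0.1, -2.7]
gripper_width: 0.028
```

Run:
```python
from h import *
print(rel([.577,.2015,.235]),r.observe()["contact_force"])
im,d,W,K,D,T=cloud("side");save("s3",cv2.resize(im[60:200,130:300],None,fx=4,fy=4,interpolation=cv2.INTER_CUBIC))
```

```text
(array([ 0.4,  0.2, 30.1]), np.float64(-14.58)) [ 0.23118275  0.06946502 -2.72625177]
```

View pics/s3.png

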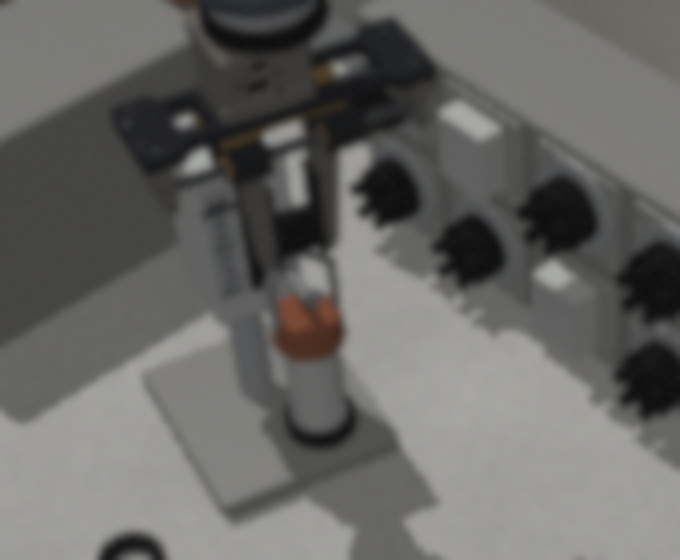

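Side crop: the hook bar now passes through the loop in front of the cap, tip around (318,310). Lowering gently and watching the force.

Emit:
send_rows(
  steps=[
    {"dx":0.3,"dy":0,"dz":2,"roll":0,"jaw":1},
    {"dx":0,"dy":0,"dz":4,"roll":0,"jaw":1},
    {"dx":0,"dy":0,"dz":5,"roll":0,"jaw":1},
    {"dx":0,"dy":0,"dz":5,"roll":0,"jaw":1},
    {"dx":0,"dy":0,"dz":4,"roll":0,"jaw":1},
    {"dx":0,"dy":0,"dz":3,"roll":0,"jaw":1},
    {"dx":0,"dy":0,"dz":2,"roll":0,"jaw":1},
    {"dx":0,"dy":0,"dz":2,"roll":0,"jaw":1},
    {"dx":0,"dy":0,"dz":2,"roll":0,"jaw":1},
    {"dx":0,"dy":0,"dz":2,"roll":0,"jaw":1},
    {"dx":0,"dy":0,"dz":3,"roll":0,"jaw":1},
    {"dx":0,"dy":0,"dz":3,"roll":0,"jaw":1},
    {"dx":0,"dy":0,"dz":3,"roll":0,"jaw":1},
    {"dx":0,"dy":0,"dz":3,"roll":0,"jaw":1},
    {"dx":0,"dy":0,"dz":3,"roll":0,"jaw":1},
    {"dx":0,"dy":0,"dz":3,"roll":0,"jaw":1},
    {"dx":0,"dy":0,"dz":0,"roll":0,"jaw":1},
    {"dx":0,"dy":0,"dz":0,"roll":0,"jaw":1},
  ],
)

```text
clock: 15.8
ee_pos: [0.577, 0.2016, 0.2162]
ee_rot: [0.0, 0.791, 0.612, 0.0]
contact_force: [0.9, -0.2, 0.0]
gripper_width: 0.0281
```

Run:
```python
from h import *
f=[]
for i in range(10):
    im,d,W,*_=cloud("side"); f.append(r.observe()["contact_force"])
print(np.mean(f,0),np.std(f,0),r.observe()["ee_pos"])
# bar height left of housing: step section seen by side camera
q=W.reshape(-1,3);m=(q[:,1]>.225)&(q[:,1]<.275)&(abs(q[:,0]-.5785-(q[:,1]-.2085)*.26)<.012)&(q[:,2]>.19)&(q[:,2]<.26)
print(m.sum(),np.median(q[m],0) if m.any() else 0)
```

```text
[ 1.23292689  0.11656541 -0.05060004] [0.53012371 0.64989736 0.50418959] [0.57692603 0.20157619 0.21614778]
2 [0.58685763 0.23367431 0.22626618]
```

The force is about 0 and the bar has sunk about 20 mm, so the hook carries the column. Releasing, with the hand staying around the grip.

Emit:
send_rows(
  steps=[
    {"dx":0,"dy":0,"dz":0,"roll":0,"jaw":0.65},
    {"dx":0,"dy":0,"dz":0,"roll":0,"jaw":0.55},
    {"dx":0,"dy":0,"dz":0,"roll":0,"jaw":0.45},
    {"dx":0,"dy":0,"dz":0,"roll":0,"jaw":0.35},
    {"dx":0,"dy":0,"dz":0,"roll":0,"jaw":0.3},
    {"dx":0,"dy":0,"dz":0,"roll":0,"jaw":0.3},
    {"dx":0,"dy":0,"dz":0,"roll":0,"jaw":0.3},
    {"dx":0,"dy":0,"dz":0,"roll":0,"jaw":0.3},
    {"dx":0,"dy":0,"dz":0,"roll":0,"jaw":0.3},
    {"dx":0,"dy":0,"dz":0,"roll":0,"jaw":0.3},
  ],
)

```text
clock: 17.3
ee_pos: [0.5768, 0.2015, 0.2161]
ee_rot: [0.0, 0.791, 0.612, -0.0]
contact_force: [-0.7, -0.2, -0.7]
gripper_width: 0.0642
```

Run:
```python
from h import *
im,d,W,*_=cloud("wrist");save("w5",im)
o=r.observe();hsv=cv2.cvtColor(im,cv2.COLOR_RGB2HSV).reshape(-1,3);w=W.reshape(-1,3)
m=(hsv[:,2]<60)&(np.hypot(w[:,0]-.577,w[:,1]-.2015)<.026)&(w[:,2]>.23)&(w[:,2]<.265)
t=w[m];print(o["contact_force"],len(t)); 
if len(t): print(np.percentile(t[:,2],[50,95,100])); t=t[t[:,2]>np.percentile(t[:,2],90)-.006];print(cv2.minAreaRect((t[:,:2]*1000).astype(np.float32)),np.median([rel(p)[0] for p in t],0))
```

```text
[-0.33270844 -0.29418404  0.16379792] 1841
[0.24548487 0.24677691 0.24796081]
((576.5576171875, 201.55670166015625), (15.61560344696045, 27.119787216186523), 76.12039947509766) [  1.2  -0.3 -29.7]
```

View pics/w5.png

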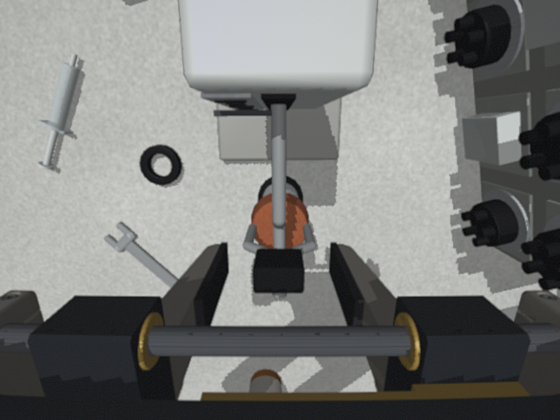

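The column hangs on the hook: block at (279,270), clear of both fingers, bar running through the loop, origin at about z 0.213. Waiting out the settling time.

Emit:
send_rows(
  steps=[
    {"dx":0,"dy":0,"dz":0,"roll":0,"jaw":0.3},
    {"dx":0,"dy":0,"dz":0,"roll":0,"jaw":0.3},
    {"dx":0,"dy":0,"dz":0,"roll":0,"jaw":0.3},
    {"dx":0,"dy":0,"dz":0,"roll":0,"jaw":0.3},
    {"dx":0,"dy":0,"dz":0,"roll":0,"jaw":0.3},
    {"dx":0,"dy":0,"dz":0,"roll":0,"jaw":0.3},
    {"dx":0,"dy":0,"dz":0,"roll":0,"jaw":0.3},
    {"dx":0,"dy":0,"dz":0,"roll":0,"jaw":0.3},
    {"dx":0,"dy":0,"dz":0,"roll":0,"jaw":0.3},
    {"dx":0,"dy":0,"dz":0,"roll":0,"jaw":0.3},
    {"dx":0,"dy":0,"dz":0,"roll":0,"jaw":0.3},
    {"dx":0,"dy":0,"dz":0,"roll":0,"jaw":0.3},
    {"dx":0,"dy":0,"dz":0,"roll":0,"jaw":0.3},
    {"dx":0,"dy":0,"dz":0,"roll":0,"jaw":0.3},
    {"dx":0,"dy":0,"dz":0,"roll":0,"jaw":0.3},
    {"dx":0,"dy":0,"dz":0,"roll":0,"jaw":0.3},
    {"dx":0,"dy":0,"dz":0,"roll":0,"jaw":0.3},
    {"dx":0,"dy":0,"dz":0,"roll":0,"jaw":0.3},
    {"dx":0,"dy":0,"dz":0,"roll":0,"jaw":0.3},
    {"dx":0,"dy":0,"dz":0,"roll":0,"jaw":0.3},
  ],
)

```text
clock: 19.35
ee_pos: [0.5768, 0.2015, 0.2161]
ee_rot: [-0.0, 0.791, 0.612, -0.0]
contact_force: [-1.1, -0.1, -0.1]
gripper_width: 0.0647
```

Emit:
send_rows(
  steps=[
    {"dx":0,"dy":0,"dz":0,"roll":0,"jaw":0.3},
    {"dx":0,"dy":0,"dz":0,"roll":0,"jaw":0.3},
    {"dx":0,"dy":0,"dz":0,"roll":0,"jaw":0.3},
    {"dx":0,"dy":0,"dz":0,"roll":0,"jaw":0.3},
    {"dx":0,"dy":0,"dz":-4,"roll":0,"jaw":0.3},
    {"dx":0,"dy":0,"dz":-8,"roll":0,"jaw":0.3},
    {"dx":0,"dy":0,"dz":-12,"roll":0,"jaw":0.3},
    {"dx":0,"dy":0,"dz":-15,"roll":0,"jaw":0.3},
    {"dx":0,"dy":0,"dz":-20,"roll":0,"jaw":0.3},
    {"dx":0,"dy":0,"dz":-20,"roll":0,"jaw":0.3},
    {"dx":0,"dy":0,"dz":-20,"roll":0,"jaw":0.3},
    {"dx":0,"dy":0,"dz":-20,"roll":0,"jaw":0.3},
    {"dx":0,"dy":0,"dz":-15,"roll":0,"jaw":0.3},
    {"dx":0,"dy":0,"dz":-10,"roll":0,"jaw":0.3},
    {"dx":0,"dy":0,"dz":-6,"roll":0,"jaw":0.3},
    {"dx":0,"dy":0,"dz":0,"roll":0,"jaw":0.3},
    {"dx":0,"dy":0,"dz":0,"roll":0,"jaw":0.3},
    {"dx":0,"dy":0,"dz":0,"roll":0,"jaw":0.3},
  ],
)

```text
clock: 21.15
ee_pos: [0.5765, 0.2014, 0.3651]
ee_rot: [-0.0, 0.791, 0.612, -0.001]
contact_force: [-0.3, 0.7, -0.3]
gripper_width: 0.0644
```

Run:
```python
from h import *
for k in range(3):
    im,d,W,*_=cloud("wrist")
    o=r.observe();hsv=cv2.cvtColor(im,cv2.COLOR_RGB2HSV).reshape(-1,3);w=W.reshape(-1,3)
    m=(hsv[:,2]<60)&(np.hypot(w[:,0]-.577,w[:,1]-.2015)<.03)&(w[:,2]>.23)&(w[:,2]<.265)
    t=w[m];print(o["clock"],o["ee_pos"],o["contact_force"],len(t)); 
    if len(t): print(np.percentile(t[:,2],[50,95]),cv2.minAreaRect((t[t[:,2]>.241][:,:2]*1000).astype(np.float32)))
    n=np.hypot(w[:,0]-.577,w[:,1]-.2015)<.06;t=w[n&((hsv[:,0]<12)|(hsv[:,0]>170))&(hsv[:,1]>100)];print("cap",t.mean(0),np.percentile(t[:,2],95))
im,d,W,*_=cloud("top");w=W.reshape(-1,3);v=im.max(2).ravel()
t=w[(np.hypot(w[:,0]-.62,w[:,1]+.243)<.05)&(w[:,2]>.145)&(w[:,2]<.162)&(v<45)];print("short",t.mean(0))
im,*_=cloud("side");save("s4",cv2.resize(im[60:200,130:300],None,fx=4,fy=4,interpolation=cv2.INTER_CUBIC))
```

```text
21.2 [0.57653965 0.20143985 0.36519048] [ 0.55187073  0.58349495 -0.03722186] 439
[0.24558713 0.24694762] ((576.686767578125, 200.8813934326172), (15.791720390319824, 26.62517738342285), 75.34530639648438)
cap [0.57999134 0.20921934 0.16053988] 0.16260532414739945
21.25 [0.57659378 0.20147688 0.36531743] [ 0.41321277 -0.23638306  0.36969327] 440
[0.24576198 0.24693725] ((576.6655883789062, 200.89479064941406), (15.774697303771973, 26.60043716430664), 74.65019226074219)
cap [0.57981813 0.20926018 0.16052133] 0.16262462852490941
21.3 [0.57667253 0.20148902 0.36544851] [ 0.25907628 -0.09137866  0.40532003] 437
[0.24577742 0.24701239] ((576.3123779296875, 201.0767822265625), (15.6786470413208, 25.78139877319336), 75.8228988647461)
cap [0.57979045 0.20930217 0.16032081] 0.16259061511775913
short [ 0.61958575 -0.24327325  0.15287116]
```

View pics/s4.png

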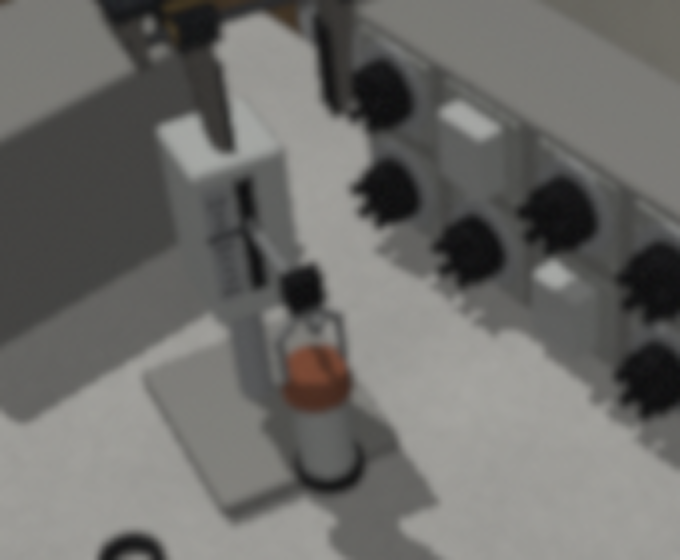

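The column hangs upright (block at (303,288), cap at (317,378)) with the hand clear above it. The block's position stays steady and the short column hasn't moved. Handing in.

```bash
python3 -c "
from workcell import r
print(r.sign_off())"
```

```text
the job is handed in; nothing more can be done
None
```

The long column is hanging on the scale's hook and I handed the job in at about 21 s; no verdict was reported.

I gripped the column by its block, fed the loop over the hook tip, and lowered it until the wrist force fell from about -2.7 N to about 0. I then opened the jaws and kept the hand around the grip for over 2.5 s before lifting it clear.

**Last checks:**
- **Hanging:** the loop's peak is at about (0.5765, 0.201, 0.213), within 1 mm sideways of where I measured the seat.
- **Hook:** it is pulled down about 21 mm, worked out from the column's height. A direct look at the bar, just before I let go, gave 23 mm from only two depth points.
- **At rest:** three readings over 0.1 s agreed to within about 0.5 mm, and the column looks upright.
- **Hand:** the grasp point is about 170 mm above the loop's peak, and the wrist force is near zero.
- **Short column:** it measures within 1 mm of its starting position.

No check failed. The side camera's positions disagreed with the top and wrist cameras by 2–6 mm, so I aligned with the wrist camera.

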